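# Lock the control box cover with the slot key

### The arm

A 6-joint arm with a two-finger parallel gripper is mounted at the origin on the work surface. World frame = base frame: x ahead of the robot, y to its left, z up, the work surface at z = 0. Lengths are in m, angles in rad, forces in N, time in s.
With the tool pointing down it reaches from about 0.375 to 0.975 m from the base axis. Payload 3.8 kg.
Tool frame: the origin (TCP) lies midway between the tips of the shut fingers; the grasp point (between the pads) lies 19 mm behind it; x points along the fingers, y is the direction in which the jaws open and shut, and the axes are right-handed (so a half turn about x gives the same grasp; the last joint's range is limited). The gripper opens to 88 mm and grips with 3 to 60 N. Pads are 18 mm wide; open, the fingers measure 123 mm over their backs; the gripper's body (75 mm by 187 mm) begins 45 mm behind the grasp point.
Start: joints at [1.144, 0.264, 1.604, -0, 1.274, -0.037], TCP at [0.256, 0.624, 0.239] pointing down, gripper open.
Joint ranges: [-2.63, 2.63], [-0.94, 2.18], [0.31, 2.57], [-1.31, 4.45], [0, 2.66], [-2.55, 2.55]. Speed limits (rad/s): [2.57, 2.57, 3.14, 3.14, 3.14, 3.14].

### API

Orientations are given as a rotation vector (axis times angle).
In Python, from cell import manip, inverse_kinematics, cams, order gives the robot as it stands. Calls block until the motion is done:
- manip.move_pose(position, orientation): joint-space move of the TCP to a pose.
- manip.move_linear(position, rate=0.15, rot=None): straight line of the TCP; rot=None keeps the orientation; rate is the mean speed in m/s.
- manip.set_joints(angles): joint-space move.
- manip.set_gripper(opening, force=None): finger opening in m; force is the grip in N (None keeps the last); returns when the fingers have stopped.
- manip.dwell(seconds).
- inverse_kinematics(position, orientation): joint angles nearest the present ones, or None.
- manip.state(): the state.
- cams.capture(name): name is "scene" or "top" or "wrist"; returns a dict with "image" (400x640x3 uint8, blue, green, red), "z_map" (400x640 float32, m along the optical axis (not along the pixel's ray), 0 where there is no reading), "intrinsics" (3x3 intrinsics, pixels), "position" and "orientation" of the camera in the world; the wrist camera has in their place "T_tool_cam" (4x4, takes a point from camera to tool coordinates, whose origin is the TCP and whose axes are the tool frame's). Camera axes: x right, y down, z forward; pixel columns grow to the right and rows downward; lengths in m; the calibration is good to about 2 mm. A picture is of the moment at which its call begins: read the wrist's pose just before it.
A pose or a line that the arm cannot do raises manip.IKError and nothing moves.
- order.close_job(): hands the job in, once; it reports no verdict.
The state is a dict: "clock": time; "joint_pos": joint angles; "joint_velocities": joint speeds; "tau": joint torques, N m; "tool_pos": TCP position; "tcp_rot": TCP orientation; "contact_force": force on the tool from outside, world axes, zero at the start; "moment": the same for the moment, N m; "gripper_width": finger opening in m.
Only numpy, scipy, OpenCV 4.12 (cv2) and the standard library are available. Lean on these libraries where they do the work, as an engineer would, in place of code of your own. Each camera call takes 0.05 s, during which the arm holds its last target. There are 200 camera calls.

### The job

Lock the cover of the metal control box: take the flat-bladed key out of its stand, set its blade in the slot of the box's big round fastener and turn it clockwise, seen from above, through the quarter turn until it stops. Then put the key back in its stand, hanging upright as it was, and let go.

Things in the scene. Friction and masses are not known exactly. Their poses are not given: they have to be found in the camera images.
- key_handle (a point): Centre of the slot key's flat black handle (34 wide, 14 thick, 56 high; all mm). Below it a flange plate 66 x 30 x 6, then a flat steel blade 30 wide, 5 thick, 22 high. x along the widths, y through the thickness (grip these 14 mm), z up. Point is 56 above the blade tip, 34 above the flange's underside. Same after a half turn. Loose, 0.12 kg. The round-handled nut driver is not needed.
- key_stand: Fixed grey fork stand holding the key, in either of two places, the like stand beside it holding the nut driver. Origin: centre of its underside. Sizes in mm. Base 90 (x) x 46 (y) x 6; two posts, each 12 (x) x 40 (y), rise to 36 above the bench, 44 apart along x, open along y. The key hangs in the middle, its x along the stand's x: blade in the gap, flange resting on the post tops, handle centre 70 above the bench.
- slot (a point): Centre of the slot's mouth, on the fastener's axis, 86 mm above the bench. The fastener: a brass disc 60 mm across on the cover of the fixed metal box (186 x 166, 70 high). The slot (mm) lies between two raised half-moon lugs: 54 long, open at both ends, 12 deep, 10 wide, widening to 16 in the top 4. x along the slot (turns with it), z up. Same after a half turn.
- fastener (a joint): Turn of the fastener, rad, clockwise from above: 0 unlocked (slot along the box's 186 mm side), 1.57 locked (slot in line with the two dashes on the cover); stops at both ends. Starts between 0 and 0.25. Turns with about 0.06 N m, stays where left. The blade has about 10 degrees of play in the slot.

How it is judged:
By the outcome, as a careful person would: the job done as asked, in the order asked, and still so for the second after the job is handed in, with the robot touching nothing.
It also fails if it takes over 53 s, if anything falls off the work surface, if the arm or the gripper's body presses on something with over 40 N, if the wrist force passes 120 N, or if a joint passes its speed limit or range.

## Working session

There is one attempt and no reset: what is moved stays moved. The work goes in short steps, each a Python script; the robot and the scene stay as the last script left them, time stands still between calls to the robot, and variables do not carry over. Pictures are saved under pics/ and viewed, about 8 in all and at most 12, crops included, and the job is handed in when it is done.

```bash
ls; mkdir -p pics; python3 - <<'E'
from cell import manip,cams
import cv2,numpy as np,pickle
s=manip.state(); print(s['clock'],s['tool_pos'],s['tcp_rot'],s['gripper_width'])
for n in ['scene','top']:
    c=cams.capture(n); cv2.imwrite(f'pics/{n}0.png',c['image']); pickle.dump(c,open(f'{n}0.pkl','wb')); print(n,c['position'],c['orientation'],c['intrinsics'])
E
```

```text
pics
0.0 [0.2562203  0.62373039 0.23741186] [ 0.30420807  1.54961676 -0.30755062] 0.088035688815798
scene [ 0.73907341 -0.43441148  0.70450574] [-2.47463471 -0.53712597  0.17358795] [[471.44622813   0.         318.61241353]
 [  0.         471.44622813 203.43690199]
 [  0.           0.           1.        ]]
top [ 0.38171295 -0.04686696  0.70919464] [-2.2119791   1.96981312 -0.22351703] [[370.63353975   0.         311.73880896]
 [  0.         370.63353975 201.27113835]
 [  0.           0.           1.        ]]
```

View pics/scene0.png

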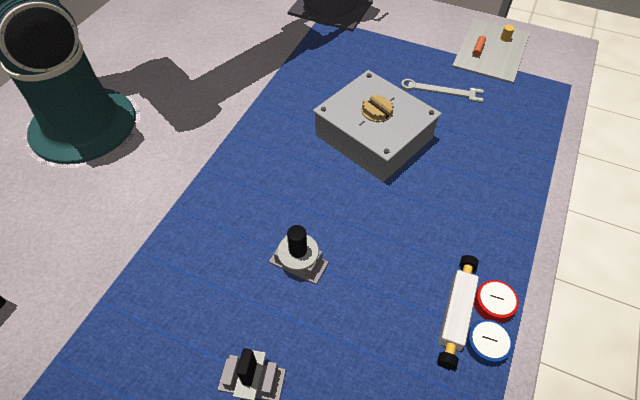

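View pics/top0.png

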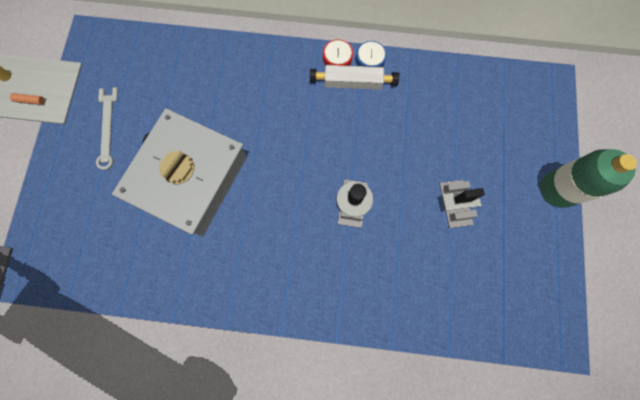

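The scene view shows the key's black handle at (247,366) in the near stand, the nut driver at (298,245) and the fastener at (377,107). In the top view the key is at about (469,197) and the fastener at about (177,167). I'll enlarge both in the top view and measure.

```bash
cat > h.py <<'E'
import numpy as np,cv2
from scipy.spatial.transform import Rotation as R
def cloud(c,T=None):
    z=c['z_map']; K=c['intrinsics']; v,u=np.mgrid[:400,:640]
    p=np.stack([(u-K[0,2])/K[0,0]*z,(v-K[1,2])/K[1,1]*z,z],-1)
    if T is None:
        T=np.eye(4);T[:3,:3]=R.from_rotvec(c['orientation']).as_matrix();T[:3,3]=c['position']
    w=p@T[:3,:3].T+T[:3,3]; w[z==0]=np.nan; return w
def atz(c,u,v,h,T=None):
    K=c['intrinsics']
    if T is None:
        T=np.eye(4);T[:3,:3]=R.from_rotvec(c['orientation']).as_matrix();T[:3,3]=c['position']
    d=T[:3,:3]@np.array([(u-K[0,2])/K[0,0],(v-K[1,2])/K[1,1],1]); return T[:3,3]+d*(h-T[2,3])/d[2]
def wristT(c,s):
    T=np.eye(4);T[:3,:3]=R.from_rotvec(s['tcp_rot']).as_matrix();T[:3,3]=s['tool_pos']; return T@c['T_tool_cam']
E
python3 - <<'E'
from h import *; import pickle
c=pickle.load(open('top0.pkl','rb')); w=cloud(c)
def rect(m,n):
    p=w[m][:,:2].astype(np.float32); r=cv2.minAreaRect(p); print(n,m.sum(),r,'z',np.nanmedian(w[m][:,2]),'mean',w[m].mean(0)); print(cv2.boxPoints(r).round(4).tolist())
v,u=np.mgrid[:400,:640]; z=w[...,2]
k=(u>425)&(u<500)&(v>165)&(v<240)
rect(k&(z>.085)&(z<.11),'handle top'); rect(k&(z>.033)&(z<.046),'flange+posts')
b=(u>100)&(u<260)&(v>100)&(v<245)
rect(b&(z>.064)&(z<.073),'box'); rect(b&(z>.079)&(z<.095),'lugs')
print(np.nanmedian(z[320:340,400:440]))
a=cv2.resize(c['image'][165:235,430:500],(560,560),interpolation=cv2.INTER_CUBIC)
cv2.imwrite('pics/key_crop.png',a)
E
python3 - <<'E'
E
```

```text
handle top 170 ((0.5715904235839844, -0.30461224913597107), (0.014207636006176472, 0.03360363841056824), 14.89753532409668) z 0.09043908569087056 mean [ 0.57094203 -0.30396046  0.09031023]
[[0.5604000091552734, -0.29019999504089355], [0.5690000057220459, -0.32269999384880066], [0.5827999711036682, -0.3190000057220459], [0.5741000175476074, -0.2865000069141388]]
flange+posts 620 ((0.5721049904823303, -0.30498290061950684), (0.06871411949396133, 0.06697405874729156), 14.684906959533691) z 0.03601690240791783 mean [ 0.56840969 -0.30108114  0.03618159]
[[0.5303999781608582, -0.28130000829696655], [0.5473999977111816, -0.34610000252723694], [0.6137999892234802, -0.3287000060081482], [0.5968999862670898, -0.2639000117778778]]
box 8000 ((0.5614845156669617, 0.2195768505334854), (0.16691170632839203, 0.1859457939863205), 70.79476165771484) z 0.0703543205225658 mean [0.55745667 0.21833122 0.07033795]
[[0.44620001316070557, 0.1712999939918518], [0.6218000054359436, 0.11020000278949738], [0.6766999959945679, 0.2678000032901764], [0.5011000037193298, 0.32899999618530273]]
lugs 629 ((0.5612107515335083, 0.21949787437915802), (0.051182616502046585, 0.05484401434659958), 68.42469024658203) z 0.0858923986564808 mean [0.5606607  0.21890609 0.08545161]
[[0.5263000130653381, 0.20579999685287476], [0.5773000121116638, 0.18559999763965607], [0.5960999727249146, 0.23319999873638153], [0.5450999736785889, 0.2533999979496002]]
0.0018254923711453763
```

View pics/key_crop.png

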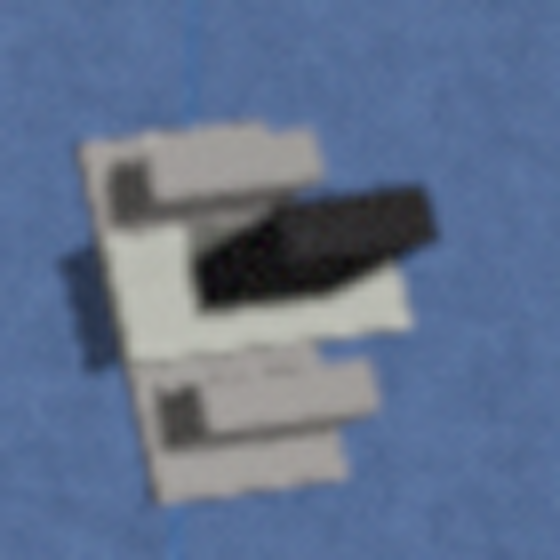

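In the crop, the handle top spans about (275–440, 190–245). The flange appears to lie *between* the posts (y 230–350), with its long side along the stand's y. That disagrees with the description, so I'll check the heights.

```bash
python3 - <<'E'
from h import *; import pickle
np.set_printoptions(linewidth=250,suppress=True)
c=pickle.load(open('top0.pkl','rb')); w=cloud(c)
print((w[178:232:2,438:488:2,2]*1000).round().astype(int))
s=pickle.load(open('scene0.pkl','rb')); ws=cloud(s)
a=cv2.resize(s['image'][335:400,210:300],(810,585)[:2],interpolation=cv2.INTER_CUBIC)
cv2.imwrite('pics/key_scene.png',cv2.resize(a,(800,578)))
for T,i in((w,c),(ws,s)):
    z=T[...,2]; near=(np.hypot(T[...,0]-.572,T[...,1]+.305)<.07)
    g=i['image'].astype(int); dark=g.sum(2)<150
    m=near&(z>.08); p=T[m]; print('top',p.mean(0),np.percentile(z[m],[5,50,95]))
    r=cv2.minAreaRect(p[:,:2].astype(np.float32)); print(r)
E
```

```text
[[                   3                    1                    1                    2                    3                    2                    1                    2                    2                    0                    0
                     2                    2                    1                    2                    0                    3                    1                    2                    2                    1                    1
                     1                    1                    2]
 [                   3                    1                    1                    2                    0                    0                    2                    3                    1                    1                    3
                     6                    7                    3                    1                    3                    1                    1                    3                    3                    3                    2
                    -1                    3                    2]
 [                   0              
[... 12995 characters left out ...]
           -1                    2                    2                    2                    1                    1                    2                    3                    2                    0
                     3                    3                    3]]
top [ 0.57043881 -0.30315828  0.08940834] [0.0816579  0.0903019  0.09209573]
((0.5715279579162598, -0.3043879568576813), (0.014211095869541168, 0.03407278284430504), 14.87678337097168)
top [ 0.57367219 -0.30518709  0.08829776] [0.08252888 0.08876893 0.09079522]
((0.5725409984588623, -0.3040684163570404), (0.014465372078120708, 0.03452964872121811), 14.389216423034668)<stdin>:4: RuntimeWarning: invalid value encountered in cast
```

View pics/key_scene.png

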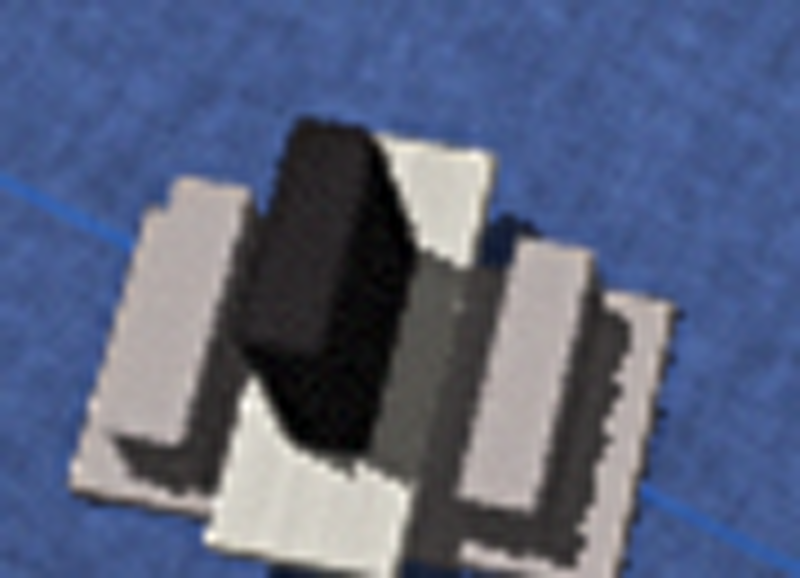

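The side view shows the key standing on its blade on the stand's base: handle top at 90 mm rather than 98, flange between the posts at about 34 mm, and turned 90° from the described pose. I can grasp it there all the same, and on return I'll hang it as described. Next come wrist-angle feasibility and a close look at the fastener.

```bash
cat >> h.py <<'E'
def ori(a):
    c,s=np.cos(np.radians(a)),np.sin(np.radians(a))
    return R.from_matrix(np.array([[0,0,-1],[c,s,0],[s,-c,0]]).T).as_rotvec()
E
python3 - <<'E'
from h import *; from cell import manip,cams,inverse_kinematics as ik
F=[.5612,.2195];S=[.572,-.3045]
for n,p,z,l in [('pick',S,.045,[14.9,-165.1]),('F0',F,.12,[70.8,-109.2]),('F.25',F,.12,[56.5,-123.5]),('F1',F,.12,[-19.2,160.8]),('Fover',F,.12,[-29,151]),('ret',S,.055,[104.9,-75.1])]:
    for a in l:
        q=ik(p+[z],ori(a)); print(n,a,None if q is None else np.round(q,2))
s=manip.state();c=cams.capture('wrist');print(c['T_tool_cam'].round(3))
q=manip.state()['tcp_rot'];print(R.from_rotvec(q).as_matrix().round(2))
E
```

```text
pick 14.9 [-0.53  0.39  1.82 -0.    0.93 -0.79]
pick -165.1 [-0.53  0.39  1.82 -0.    0.93  2.35]
F0 70.8 [ 0.33  0.23  1.88  0.    1.04 -0.9 ]
F0 -109.2 [0.33 0.23 1.88 0.   1.04 2.24]
F.25 56.5 [ 0.33  0.23  1.88 -0.    1.04 -0.65]
F.25 -123.5 [ 0.33  0.23  1.88 -0.    1.04  2.49]
F1 -19.2 [ 0.33  0.23  1.88 -0.    1.04  0.67]
F1 160.8 [ 0.33  0.23  1.88  0.    1.04 -2.47]
Fover -29 [0.33 0.23 1.88 0.   1.04 0.84]
Fover 151 [ 0.33  0.23  1.88 -0.    1.04 -2.3 ]
ret 104.9 [-0.53  0.38  1.82  0.    0.95 -2.36]
ret -75.1 [-0.53  0.38  1.82  0.    0.95  0.78]
[[-0.001 -0.322  0.947 -0.145]
 [ 1.     0.     0.001  0.001]
 [-0.001  0.947  0.322 -0.083]
 [ 0.     0.     0.     1.   ]]
[[-0.    0.38  0.92]
 [-0.    0.92 -0.38]
 [-1.   -0.   -0.  ]]
```

```bash
python3 - <<'E'
from h import *; from cell import manip,cams; import pickle
manip.move_pose([.5612,.2195,.19],ori(63))
manip.dwell(.2)
s=manip.state();c=cams.capture('wrist');T=wristT(c,s);pickle.dump((c,T,s),open('w1.pkl','wb'))
w=cloud(c,T);z=w[...,2]
m=(np.hypot(w[...,0]-.561,w[...,1]-.2195)<.04)&(z>.081)
print(s['clock'],m.sum(),np.nanmedian(z[m]),cv2.minEnclosingCircle(w[m][:,:2].astype(np.float32)),w[m].mean(0))
b=(abs(z-.07)<.005)&(np.hypot(w[...,0]-.561,w[...,1]-.2195)>.033); print(np.nanmedian(z[b]))
# orthophoto 0.25mm/px, world: right=+x, up=+y at z=.086 
N=480;g=(np.arange(N)-N/2)*.00025
X,Y=np.meshgrid(.5612+g,.2195-g);P=np.stack([X,Y,np.full_like(X,.086)],-1)
q=(P-T[:3,3])@T[:3,:3];K=c['intrinsics']
o=cv2.remap(c['image'],(q[...,0]/q[...,2]*K[0,0]+K[0,2]).astype(np.float32),(q[...,1]/q[...,2]*K[1,1]+K[1,2]).astype(np.float32),cv2.INTER_LINEAR)
cv2.imwrite('pics/fast.png',o)
lo=(np.hypot(w[...,0]-.5612,w[...,1]-.2195)<.025)&(z<.080);p=w[lo][:,:2].astype(np.float32)
print('slot floor',lo.sum(),p.mean(0) if len(p) else 0, cv2.minAreaRect(p) if len(p) else 0)
E
```

```text
2.2 15749 0.271758637334048 ((0.5564576983451843, 0.22210627794265747), 0.03785865008831024) [0.54383337 0.23013136 0.25526335]
0.06944655722449303
slot floor 554 [0.5600553  0.22093084] ((0.5573762059211731, 0.21184685826301575), (0.03233873471617699, 0.049828242510557175), 63.48426055908203)
```

View pics/fast.png

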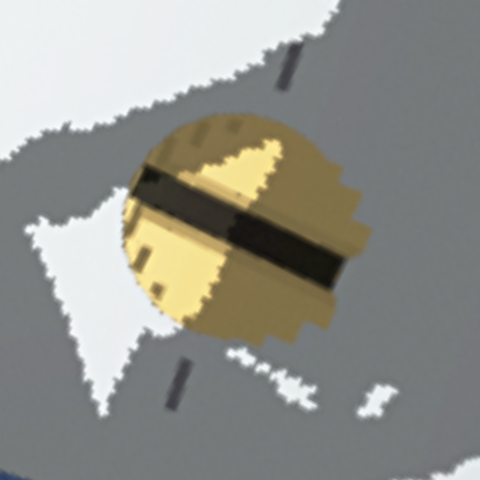

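The orthophoto (0.25 mm/px) shows the slot running from (145,181) to (338,272), about −25.3°, or roughly 6° into the turn. The dashes are at (290,67) and (178,384), which puts the fastener centre at about (0.564, 0.221). That is about 2.7 mm from the top camera's estimate, so I'll settle it with the key in hand. Now I'll fetch the key.

```bash
python3 - <<'E'
from h import *; from cell import manip,cams; import pickle
s=pickle.load(open('scene0.pkl','rb')); w=cloud(s);z=w[...,2]
m=(np.hypot(w[...,0]-.5612,w[...,1]-.2195)<.16)&(abs(z-.07)<.006); print('scene box',cv2.minAreaRect(w[m][:,:2].astype(np.float32)))
m=(np.hypot(w[...,0]-.5612,w[...,1]-.2195)<.04)&(abs(z-.086)<.004); print('scene lugs',cv2.minAreaRect(w[m][:,:2].astype(np.float32)),np.nanmedian(z[m]))
print('scene bench',np.nanmedian(z[180:220,480:520]))
manip.move_pose([.572,-.3045,.14],ori(14.9)); manip.set_gripper(.055)
manip.dwell(.1); st=manip.state();c=cams.capture('wrist');T=wristT(c,st);pickle.dump((c,T,st),open('w2.pkl','wb'))
w=cloud(c,T);m=(np.hypot(w[...,0]-.572,w[...,1]+.3045)<.035)&(abs(w[...,2]-.09)<.004); print('wrist key top',cv2.minAreaRect(w[m][:,:2].astype(np.float32)),np.nanmedian(w[m][:,2]))
manip.move_linear([.572,-.3045,.044],.12); print(manip.state()['contact_force'])
manip.set_gripper(0,35); st=manip.state(); print(st['gripper_width'],st['contact_force'],st['tool_pos'])
manip.move_linear([.572,-.3045,.12],.08); st=manip.state(); print(st['clock'],st['gripper_width'],st['contact_force'],st['tool_pos'])
E
```

```text
scene box ((0.5619583129882812, 0.22082239389419556), (0.17130443453788757, 0.18675678968429565), 70.82579803466797)
scene lugs ((0.5618113279342651, 0.22061526775360107), (0.05222933366894722, 0.055037155747413635), 64.21707153320312) 0.08498783072551902
scene bench -6.602424043611332e-05
wrist key top ((0.5752291679382324, -0.3039452135562897), (0.013700357638299465, 0.033701248466968536), 14.542219161987305) 0.08926242618628397
[ 0.78515596 -0.00544835 -0.44973944]
0.013774366710401633 [0.60629032 0.5211152  0.97283895] [ 0.5720887  -0.30451762  0.04415712]
7.7083 0.013780728286525507 [ 0.17012019  0.87204298 -1.68134882] [ 0.57147418 -0.30418665  0.11921914]
```

```bash
python3 - <<'E'
from h import *; from cell import manip,cams; import pickle
manip.move_pose([.5617,.2199,.20],ori(64.7)); manip.move_linear([.5617,.2199,.136],.15); manip.dwell(.2)
st=manip.state();c=cams.capture('wrist');T=wristT(c,st);pickle.dump((c,T,st),open('w3.pkl','wb'))
print(st['clock'],st['tool_pos'],st['contact_force'])
K=c['intrinsics']
q=(np.array([.5617,.2199,.09])-T[:3,3])@T[:3,:3]; u,v=(q[:2]/q[2]*[K[0,0],K[1,1]]+K[:2,2]); print(u,v)
u0=int(np.clip(u-130,0,380));v0=int(np.clip(v-100,0,200))
print(u0,v0);cv2.imwrite('pics/ins.png',cv2.resize(c['image'][v0:v0+200,u0:u0+260],(780,600),interpolation=cv2.INTER_CUBIC))
E
```

```text
10.4 [0.56288553 0.22020319 0.13768142] [ 0.03644465 -0.13483535 -1.14829782]
320.47640189010974 220.8199310930581
190 120
```

View pics/ins.png

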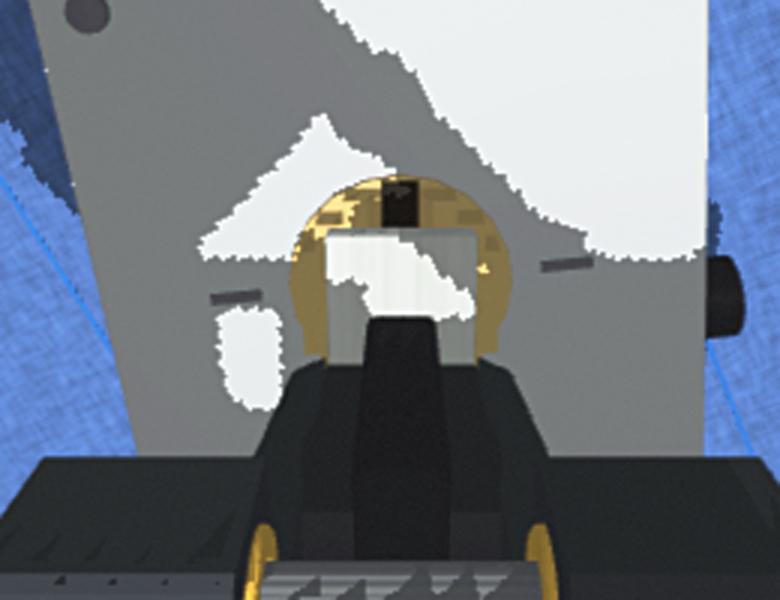

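The slot shows at columns 382–418 (centre 400), and the flange and handle are centred at 402 and parallel to it. It is aligned, so I'll lower the key in steps with force checks.

```bash
python3 - <<'E'
from h import *; from cell import manip
p0=manip.state()['tool_pos'];print(p0)
for z in [.126,.121,.117,.114]:
    manip.move_linear([.5622,.2200,z],.04); s=manip.state(); print(round(s['clock'],2),s['tool_pos'].round(4),s['contact_force'].round(1),s['moment'].round(2),s['gripper_width'].round(4))
    if abs(s['contact_force'][2])>15: break
E
```

```text
[0.56268815 0.2201877  0.13749899]Traceback (most recent call last):
  File "<stdin>", line 4, in <module>
AttributeError: 'float' object has no attribute 'round'
```

```bash
cat >> h.py <<'E'
def rep(manip,t=''):
    s=manip.state(); print(t,round(s['clock'],2),np.round(s['tool_pos'],4),'F',np.round(s['contact_force'],1),'M',np.round(s['moment'],2),'g',round(s['gripper_width'],4),flush=True); return s
E
python3 - <<'E'
from h import *; from cell import manip
rep(manip)
for z in [.121,.117,.114]:
    manip.move_linear([.5622,.2200,z],.04); s=rep(manip)
    if abs(s['contact_force'][2])>15: break
E
```

```text
10.85 [0.5617 0.2199 0.1253] F [-0.2  0.  -0.7] M [-0.   -0.    0.05] g 0.0138
 11.12 [0.5619 0.2199 0.1205] F [ 0.4 -0.3 -1.9] M [-0.02  0.01  0.05] g 0.0139
 11.38 [0.5619 0.2199 0.1166] F [-0.1 -0.  -1.1] M [-0.02  0.02 -0.01] g 0.0135
 11.62 [0.562  0.2199 0.1137] F [-0.5  0.4 -1.6] M [-0.02  0.01 -0.04] g 0.0136
```

The blade is about 10 mm deep with no resistance. Now I'll turn it clockwise.

```bash
python3 - <<'E'
from h import *; from cell import manip
manip.set_gripper(0,50)
P=[.562,.2199,.1135]
for a in [45,20,0,-12,-19,-22,-25,-27,-29,-31]:
    manip.move_pose(P,ori(a)); s=rep(manip,a)
    if abs(s['moment'][2])>.6 or np.linalg.norm(s['contact_force'])>30: break
E
```

```text
45 12.27 [0.5625 0.2202 0.1139] F [ 0.7  1.  -0.5] M [ 0.2  -0.16  0.06] g 0.0137
20 12.77 [0.5627 0.2203 0.114 ] F [ 3.   2.3 -1.3] M [ 0.37 -0.48  0.03] g 0.014
0 13.19 [0.5628 0.2203 0.114 ] F [ 3.1  2.7 -0.9] M [ 0.5  -0.64  0.05] g 0.0138
-12 13.51 [0.5628 0.2201 0.114 ] F [ 4.3  2.9 -0.6] M [ 0.42 -0.83  0.07] g 0.0136
-19 13.76 [0.5629 0.2199 0.1139] F [ 4.5  2.  -0.9] M [ 0.3  -0.8   0.08] g 0.0137
-22 14.01 [0.5629 0.2199 0.114 ] F [ 5.1  2.2 -1.8] M [ 0.3  -0.89  0.06] g 0.0137
-25 14.26 [0.5629 0.2198 0.1139] F [ 5.2  2.  -0.9] M [ 0.24 -0.83  0.02] g 0.0137
-27 14.51 [0.5629 0.2197 0.1139] F [ 4.4  1.4 -1.5] M [ 0.19 -0.87  0.09] g 0.0135
-29 14.76 [0.5629 0.2196 0.1139] F [ 4.9  0.6 -0.8] M [ 0.14 -0.92  0.01] g 0.0138
-31 15.01 [0.563  0.2196 0.1139] F [ 4.8  0.8 -1.5] M [ 0.16 -0.9   0.12] g 0.0137
```

```bash
python3 - <<'E'
from h import *; from cell import manip
P=[.562,.2199,.1135]
for a in [-33,-35,-37,-39]:
    manip.move_pose(P,ori(a)); s=rep(manip,a)
    print(np.degrees(np.arctan2(*R.from_rotvec(s['tcp_rot']).as_matrix()[[1,0],1])))
    if abs(s['moment'][2])>.5 or np.linalg.norm(s['contact_force'])>30: break
E
```

```text
-33 15.26 [0.563  0.2196 0.1139] F [ 6.1  1.6 -0.7] M [ 0.18 -0.94  0.32] g 0.0135
-32.74188587778371
-35 15.51 [0.563  0.2196 0.1139] F [ 5.1  0.5 -1.7] M [ 0.17 -0.96  0.57] g 0.0134
-34.6932698399016
```

The stop is reached: moment rises from 0.1 to 0.57 N m at −31…−35°. I'll back off into the play, lift, and check with the wrist camera.

```bash
python3 - <<'E'
from h import *; from cell import manip,cams; import pickle
manip.move_pose([.562,.2199,.1135],ori(-24)); rep(manip)
manip.move_linear([.562,.2199,.20],.1); manip.dwell(.15); st=rep(manip)
c=cams.capture('wrist');T=wristT(c,st);pickle.dump((c,T,st),open('w4.pkl','wb'))
cv2.imwrite('pics/after.png',c['image'])
c=cams.capture('top'); cv2.imwrite('pics/after_top.png',cv2.resize(c['image'][100:250,90:270],(720,600),interpolation=cv2.INTER_CUBIC))
E
```

```text
15.81 [0.5613 0.219  0.1131] F [ 2.1 -2.1 -0.8] M [-0.3  -0.19  0.01] g 0.0136
 16.98 [0.5613 0.2197 0.1988] F [-0.3 -0.3 -1.1] M [-0.04  0.09 -0.01] g 0.0135
```

View pics/after.png

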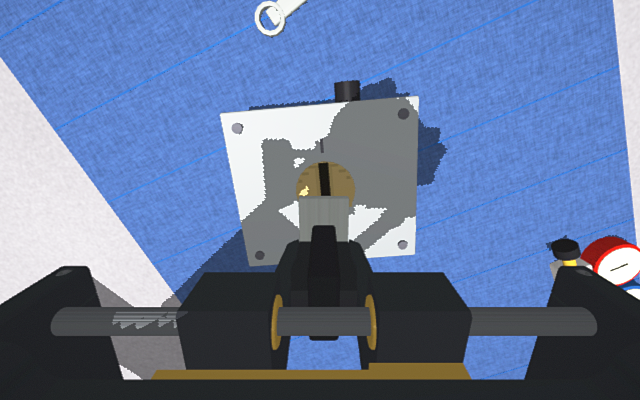

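Slot at (323,178) lies roughly in line with the dash at (321,145). I'll check the angle in an orthophoto before leaving.

```bash
python3 - <<'E'
from h import *; import pickle
c,T,s=pickle.load(open('w4.pkl','rb'))
N=480;g=(np.arange(N)-N/2)*.00025
X,Y=np.meshgrid(.5612+g,.2195-g);P=np.stack([X,Y,np.full_like(X,.078)],-1)
q=(P-T[:3,3])@T[:3,:3];K=c['intrinsics']
o=cv2.remap(c['image'],(q[...,0]/q[...,2]*K[0,0]+K[0,2]).astype(np.float32),(q[...,1]/q[...,2]*K[1,1]+K[1,2]).astype(np.float32),cv2.INTER_LINEAR)
cv2.imwrite('pics/fast2.png',o)
E
```

```text
(no output)
```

View pics/fast2.png

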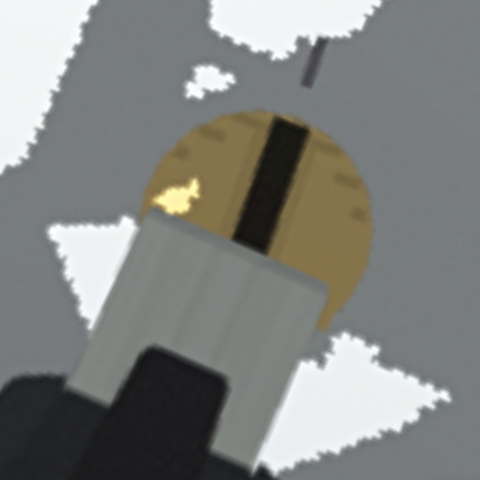

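The slot runs (290,122)→(251,245) and the dash (322,40)→(307,86). Both are about 18° from vertical, so they are parallel and the fastener is locked. Next I measure the empty stand.

```bash
python3 - <<'E'
from h import *; from cell import cams
for n in ['top','scene']:
    c=cams.capture(n);w=cloud(c);z=w[...,2]
    nr=np.hypot(w[...,0]-.572,w[...,1]+.3045)<.075
    for nm,m in (('posts',nr&(z>.030)&(z<.045)),('all',nr&(z>.0045)&(z<.045))):
        print(n,nm,m.sum(),cv2.minAreaRect(w[m][:,:2].astype(np.float32)),np.nanmedian(z[m]))
E
```

```text
top posts 311 ((0.5719446539878845, -0.3048494756221771), (0.06871058791875839, 0.04105837643146515), 13.75803279876709) 0.03667443643875068
top all 1185 ((0.5691120624542236, -0.3082776963710785), (0.13582582771778107, 0.11926527321338654), 22.499624252319336) 0.007928070739803283
scene posts 572 ((0.5720997452735901, -0.30443060398101807), (0.06916177272796631, 0.04074183851480484), 14.187629699707031) 0.03507898013261418
scene all 1743 ((0.5724092125892639, -0.30436113476753235), (0.08992135524749756, 0.04606318846344948), 14.414305686950684) 0.006984757544069797
```

```bash
python3 - <<'E'
from h import *; from cell import manip,cams
X=[.5721,-.3046]
manip.move_pose(X+[.15],ori(-75.6)); rep(manip)
manip.move_linear(X+[.075],.12); manip.dwell(.3); s=rep(manip)
c=cams.capture('wrist'); cv2.imwrite('pics/ret.png',c['image'])
c=cams.capture('scene'); cv2.imwrite('pics/ret_s.png',cv2.resize(c['image'][280:400,170:330],(800,600),interpolation=cv2.INTER_CUBIC))
for z in [.062,.057,.0545,.0525,.0515,.0505]:
    manip.move_linear(X+[z],.04); s=rep(manip,z)
    if s['contact_force'][2]>4: break
E
```

```text
19.08 [ 0.5726 -0.3036  0.1502] F [-0.1 -0.2 -1.6] M [ 0.01  0.15 -0.04] g 0.0137
 20.16 [ 0.5726 -0.3049  0.076 ] F [ 0.4 -0.8 -1. ] M [-0.03  0.11 -0.01] g 0.0136
0.062 20.73 [ 0.5717 -0.3044  0.0613] F [ 0.4 -0.1 -0.4] M [-0.01  0.14  0.05] g 0.0135
0.057 21.01 [ 0.5718 -0.3044  0.0566] F [-0.1  0.5 -2.3] M [-0.01  0.18 -0.02] g 0.0134
0.0545 21.26 [ 0.572  -0.3045  0.0543] F [ 0.3 -0.4 -0.8] M [-0.06  0.12 -0.01] g 0.0137
0.0525 21.51 [ 0.572  -0.3045  0.0524] F [-0.8  0.9 -1. ] M [-0.01  0.16 -0.  ] g 0.0139
0.0515 21.76 [ 0.5723 -0.3047  0.0521] F [-0.7  1.6  3.6] M [ 0.12  0.31 -0.  ] g 0.0137
0.0505 22.01 [ 0.5723 -0.3047  0.0521] F [-4.3  2.4  9.4] M [ 0.38  0.71 -0.04] g 0.0137
```

View pics/ret_s.png

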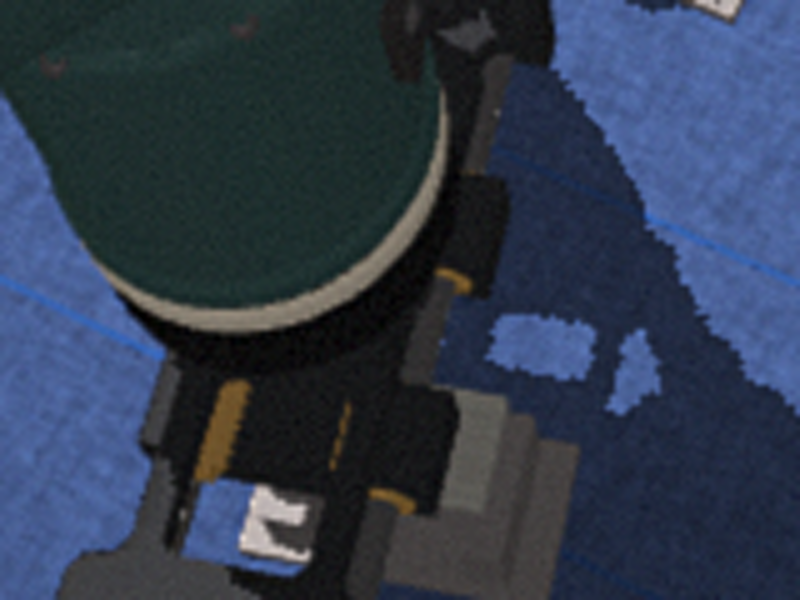

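Contact came at 0.0521 m, against 0.0522 m expected for the flange on the post tops. The gripper hides most of the stand in this view. I'll ease off, release, retreat and look.

```bash
python3 - <<'E'
from h import *; from cell import manip,cams
X=[.5721,-.3046]
manip.move_linear(X+[.0520],.04); rep(manip)
manip.set_gripper(.055); rep(manip)
manip.move_linear(X+[.17],.12); rep(manip)
manip.move_pose([.42,.0,.30],ori(-75.6)); rep(manip)
I=[]
for n in ['top','scene']:
    c=cams.capture(n);w=cloud(c);z=w[...,2];nr=np.hypot(w[...,0]-.572,w[...,1]+.3045)<.075
    for nm,m in (('handle top',nr&(z>.088)&(z<.11)),('flange',nr&(z>.0385)&(z<.046))):
        print(n,nm,m.sum(),cv2.minAreaRect(w[m][:,:2].astype(np.float32)),np.nanmedian(z[m]))
    g=c['image']; I.append(g[160:240,425:505] if n=='top' else g[320:400,200:280])
    if n=='top': t=g[125:205,140:220]
I.append(t)
cv2.imwrite('pics/final.png',np.hstack([cv2.resize(i,(266,400),interpolation=cv2.INTER_CUBIC) if 0 else cv2.resize(i,(266,266),interpolation=cv2.INTER_CUBIC) for i in I]))
E
```

```text
22.26 [ 0.5724 -0.3048  0.0521] F [ 0.1 -0.3  1.3] M [0.04 0.14 0.  ] g 0.0131
 23.01 [ 0.5721 -0.3046  0.052 ] F [-0.5  0.   0.3] M [-0.03  0.15  0.  ] g 0.0554
 24.14 [ 0.5714 -0.3042  0.1688] F [-0.4  0.1 -0.6] M [-0.02  0.13 -0.  ] g 0.0552
 25.51 [ 0.4204 -0.0005  0.2996] F [ 1.2 -0.8  0.3] M [-0.01  0.18 -0.02] g 0.0549
top handle top 208 ((0.5684593319892883, -0.3043752908706665), (0.03371844440698624, 0.014986574649810791), 14.146071434020996) 0.09843292728852177
top flange 382 ((0.5707732439041138, -0.3054255247116089), (0.06917645037174225, 0.036263637244701385), 13.731578826904297) 0.042913056904714864
scene handle top 334 ((0.5701265335083008, -0.3042129874229431), (0.033754151314496994, 0.014494676142930984), 13.710198402404785) 0.09676295968735599
scene flange 630 ((0.5696353912353516, -0.3044559955596924), (0.06614819914102554, 0.030137602239847183), 15.03913402557373) 0.04125708226855285
```

View pics/final.png

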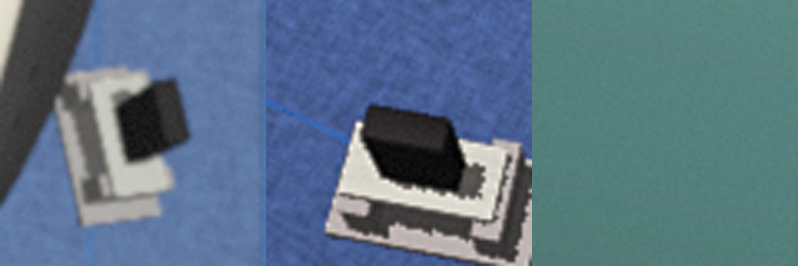

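The final crops show the handle upright and the flange lying across both post tops (left and middle; the arm hides the box in the third). Handle top is at 97–98 mm, flange top at 41–43 mm, angle 14°, about 2.5 mm off centre. That is properly seated, so I'll hand in.

```bash
python3 -c "
from cell import order; print(order.close_job())"
```

```text
the job is handed in; nothing more can be done
None
```

The cover is locked, the key is hanging in its stand again, and the job is handed in. It took about 25.5 s of robot clock.

- **Turn:** I set the blade about 10 mm into the slot and turned it clockwise to the stop. There the wrist moment rose from about 0.1 to 0.57 N m. After I lifted the key out, the slot was parallel to the cover's dash: 72.4° measured against 70.8° expected, which is within reading error. The arm hid the fastener in the last picture, but nothing touched it after that check.
- **Key in its stand:** The flange lies across both post tops, with the handle top at 97–98 mm (98 expected). The key is aligned with the stand to within about 1° and sits about 2.5 mm off centre along it. The gripper is open and clear.

**Disagreements:**
- **Key's starting pose:** The key did not start as described. It stood on its blade on the stand's base, turned 90° between the posts, with the handle top at 90 mm. I put it back hanging as the description says, not as I found it.
- **Wrist camera:** It read about 3 mm off the other two cameras, so I aligned the key to the slot by comparing them in the same picture.

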